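# Fit the portafilter cradle plate on the bar scale

## Robot

A 6-joint arm with a two-finger parallel gripper is mounted at the origin on the work surface. World frame = base frame: x ahead of the robot, y to its left, z up, the work surface at z = 0. Lengths are in m, angles in rad, forces in N, time in s.
With the tool pointing down it reaches from about 0.275 to 0.75 m from the base axis. Payload 10.2 kg.
Tool frame: the origin (TCP) lies midway between the tips of the shut fingers; the grasp point (between the pads) lies 19 mm behind it (env.hold_point_z is the distance from the TCP to the grasp point, in m); z points along the fingers, y is the line along which they close (so a half turn about z gives the same grasp; the last joint's range is limited). The gripper opens to 85 mm and grips with 20 to 120 N. Pads are 22 mm wide; open, the fingers measure 114 mm over their backs; the gripper's body (76 mm by 85 mm) begins 54 mm behind the grasp point. The pads swing forward as they close: fully open they stand 13 mm farther back than shut.
Start: joints at [-1.455, 0.313, 1.498, -0, 1.331, -0.223], TCP at [0.174, -0.495, 0.231] pointing down, gripper open.
Joint ranges: [-2.94, 2.94], [-0.97, 2.17], [0.19, 2.56], [-1.23, 4.37], [0.02, 3.11], [-2.88, 2.88]. Speed limits (rad/s): [2.39, 2.39, 3.01, 3.14, 3.14, 3.14].

## Interface

Orientations are given as a unit quaternion [x, y, z, w].
In Python, from bench import env, kinematics, monitor, eyes, job gives the robot as it stands. The module is installed in compiled form; this text tells all that it offers. Calls block until the motion is done:
- env.reach(position, orientation): joint-space move of the TCP to a pose.
- env.movel(position, velocity=0.15, frame=None, guard=None): straight line of the TCP; frame=None keeps the orientation; velocity is the mean speed in m/s. With guard (N) it stops when the force on the tool has changed by that much, and returns True; else False.
- env.set_joints(angles): joint-space move.
- env.release() and env.close_gripper(effort=None): open the fingers fully, or close them until they stop; effort is the grip in N (None keeps the last).
- env.hold(seconds).
- kinematics.ik(position, orientation): joint angles nearest the present ones, or None.
- monitor.sense(): the state.
- eyes.grab_frame(name): name is "scene" or "side" or "wrist"; returns a dict with "frame" (480x640x3 uint8, red, green, blue), "mtx" (3x3 intrinsics, pixels), "k1" (the pictures are not rectified: a ray, as slopes to the right and down, at radius r is drawn at 1 + k1 r^2 times it, then the intrinsics apply), "view" (4x4, takes a point from world to camera coordinates). Camera axes: x right, y down, z forward; pixel columns grow to the right and rows downward; lengths in m; the calibration is good to about 2 mm. A picture is of the moment at which its call begins. There is no depth.
A pose or a line that the arm cannot do raises env.MotionError and nothing moves.
- job.hand_in(): hands the job in; it is judged then, once.
The state is a dict: "clock": time; "joints": joint angles; "qvel": joint speeds; "joint_efforts": joint torques, N m; "position": TCP position; "ee_rot": TCP orientation; "contact_force": force on the tool from outside, world axes, zero at the start; "ft_torque": the same for the moment, N m; "finger_gap": opening from 0.0 (shut) to 1.0 (fully open); "gripper_force": force on a finger pad.
Only numpy, scipy, OpenCV 4.12 (cv2) and the standard library are available. Lean on these libraries where they do the work, as an engineer would, in place of code of your own. Each camera call takes 0.05 s, during which the arm holds its last target. There are 200 camera calls.

## Task

Pick up the portafilter cradle plate by its orange fin and fit it on the bar scale: its three grooves must sit fully down on the three balls with all three sprung rollers snapped over its rim, then let go. Feel your way so that the plate goes in centred and no roller spring is overbent (no roller pushed out more than 8.5 mm), push with no more than about 12 N as the weighing cell is delicate, and leave the cup, the jug and the jar where they are.

Things in the scene. Friction and masses are not known exactly. Their poses are not given: they have to be found in the camera images.
- plate_grip (a point): Cradle plate (loose, about 0.36 kg), mid fin. Orange upright fin 60 mm long along x, 16 mm thick along y (grip across y), 52 mm tall on an aluminium disc; this point is 34 mm above the disc's top. Axes of the plate, z up. The plate starts level on the mat.
- plate_base (a point): Centre of the disc's underside, 49 mm below the grip point; plate axes. Disc 15 mm thick; rim bevelled: 88 mm across at the underside, 120 mm 9 mm up, 108 mm at the top. Below it, three radial 45-degree V grooves at 0, 120, 240 degrees from +x, centred 38 mm out, mouth 20 mm wide, walls reaching 10 mm down. Any of the three matching turns will do.
- saddle (a point): Middle of the saddle floor on top of the fin, 18 mm above the grip point, plate axes; the 38 mm gap (along x) between two horns 12 mm tall. A good place to press the plate down.
- scale_top (a point): Centre of the top face of the bar scale's fixed black housing (190 x 190 mm, this face 45 mm above the counter), x away from the green display, z up. The round deck on it is not measured: see scale. Fully home, the plate's grip point is nominally 80.9 mm above this point (1.5 mm more or less with the deck).
- scale: The housing; origin on the counter below its centre. Its 168 mm aluminium deck (top about 55 mm up) carries three 14 mm steel balls, 38 mm out at 0, 120, 240 degrees from x, centres 12 mm above the deck. Deck's axis may lie up to 8 mm off the housing's centre in x and in y, turned up to 0.05 rad, 1.5 mm up or down: find it by feel or eye. It does not shift under load.
- clip_a (a joint): Sprung roller at 60 degrees (10 mm steel ball on a red carriage, 37 mm above the deck, 58 mm from its axis when in). Value in m: 0 sprung in with no plate, grows outward; about 0.007 riding over the plate's widest edge, about 0.0025 with the plate fully home under it; above 0.0085 its spring is overbent; hard stop at 0.012. Spring 330 N/m, 0.66 N at 0.
- clip_b (a joint): Sprung roller at 180 degrees (display side), like clip_a. Lowering the plate, the rollers touch the lower bevel about 14 mm above home (up to 6 mm sooner if off-centre); the widest edge passes them about 6 mm above home, and then the springs draw the plate down and the grooves centre it on the balls, if it is free to move.
- clip_c (a joint): Sprung roller at 300 degrees, like clip_a. Balls and rollers are slippery (friction about 0.12). Pushing the centred plate past the rollers takes about 11 N; if it is more than 1.5 mm off as its widest edge passes, a roller's spring is overbent, so slide the way the side force pushes (about 0.5 N per mm off).
- mat: black rubber mat, 150 x 150 x 5 mm, fixed, on which the plate stands at the start; origin at the centre of its underside
- cup: white cup, 76 mm across, 60 mm tall; origin under its centre; leave alone
- jug: steel milk jug, 80 mm across, 100 mm tall; origin under its centre; leave alone
- jar: amber jar with a white cap, 64 mm across, 85 mm tall; origin under its centre; leave alone
Mind the look-alikes: they are no part of the job. What is shaped like the part that bears plate_grip but red is not meant.

How it is judged:
By the outcome, as a careful person would: the job done as asked, in the order asked, and still so for the second after the job is handed in, with the robot touching nothing.
It also fails if it takes over 64 s, if anything falls off the work surface, if the arm or the gripper's body presses on something with over 40 N, if the wrist force passes 120 N, or if a joint passes its speed limit or range.

## Working session

There is one attempt and no reset: what is moved stays moved. The work goes in short steps, each a Python script; the robot and the scene stay as the last script left them, time stands still between calls to the robot, and variables do not carry over. Pictures are saved under pics/ and viewed, at most 10 in all, crops included, and the job is handed in when it is done.

```bash
mkdir -p pics; python3 - <<'E'
from bench import env, kinematics, monitor, eyes, job
import cv2, numpy as np
s=monitor.sense(); print(s['clock'],s['position'],s['ee_rot'],s['contact_force'],s['finger_gap'],env.hold_point_z)
for n in ['scene','side']:
    f=eyes.grab_frame(n); cv2.imwrite(f'pics/{n}0.png',f['frame'][:,:,::-1]); print(n,f['mtx'].tolist(),f['k1'],np.round(f['view'],4).tolist())
E
```

```text
0.0 [ 0.17444609 -0.49487347  0.23070724] [ 9.85687345e-01  1.68582240e-01  3.80409269e-05 -6.95675379e-04] [ 0.87991382  0.9894101  -0.3879667 ] 0.9997535047245254 0.0187
scene [[593.2271306882858, 0.0, 322.3166949761491], [0.0, 593.2271306882858, 244.5052756468129], [0.0, 0.0, 1.0]] 0.050496745589971206 [[-0.4475, 0.8942, -0.0079, 0.3221], [0.6494, 0.319, -0.6903, -0.2778], [-0.6148, -0.3141, -0.7235, 1.5702], [0.0, 0.0, 0.0, 1.0]]
side [[575.4687345366117, 0.0, 324.2334794519258], [0.0, 575.4687345366117, 238.12274347823165], [0.0, 0.0, 1.0]] -0.16422644558750807 [[-0.9442, -0.3294, -0.0071, 0.5279], [-0.2085, 0.6137, -0.7615, 0.2413], [0.2552, -0.7175, -0.6481, 1.0668], [0.0, 0.0, 0.0, 1.0]]
```

View pics/scene0.png

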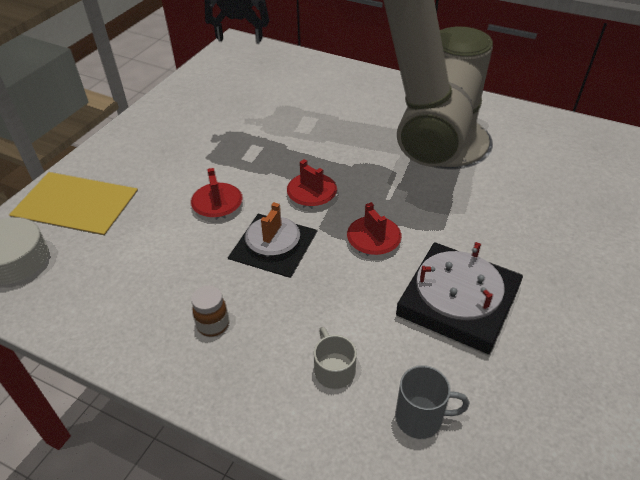

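View pics/side0.png

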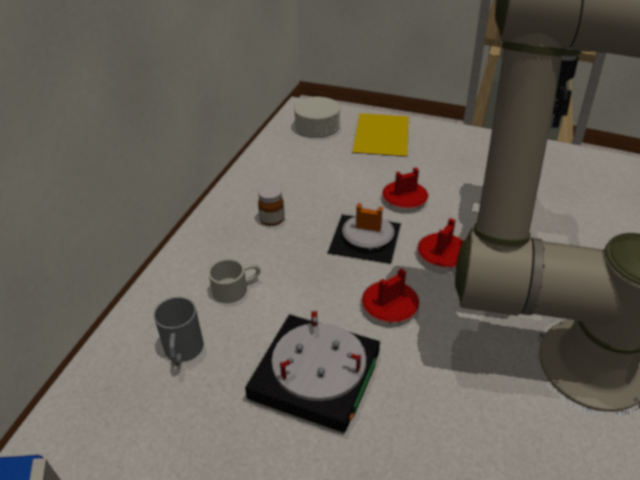

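The scene shows the robot at top. The orange-finned plate is on the black mat at (272,235) in scene and (369,225) in side. The three red-finned discs at scene (217,195), (312,187) and (374,232) are the look-alikes. The scale is at scene (460,290) and side (318,362), with the green display towards the robot. The cup is at scene (335,360), the jug at (423,400) and the jar at (209,312). The plate meant is the one at (272,235): it has the only orange fin, an aluminium disc, and stands on the mat. I'll confirm this in an enlarged crop.

```bash
cat > h.py <<'E'
import numpy as np, cv2
from bench import env, kinematics, monitor, eyes, job
def ray(f,uv):
    K=f['mtx'];d=np.array([(uv[0]-K[0,2])/K[0,0],(uv[1]-K[1,2])/K[1,1]]);p=d.copy()
    for _ in range(20): p=d/(1+f['k1']*(p@p))
    R=f['view'][:3,:3];t=f['view'][:3,3]
    return -R.T@t, R.T@np.array([p[0],p[1],1])
def at_z(f,uv,z):
    c,d=ray(f,uv); return c+d*(z-c[2])/d[2]
def proj(f,P):
    q=f['view'][:3,:3]@np.asarray(P)+f['view'][:3,3];p=q[:2]/q[2];p=p*(1+f['k1']*(p@p))
    return p*[f['mtx'][0,0],f['mtx'][1,1]]+f['mtx'][:2,2]
E
python3 - <<'E'
from h import *
a=cv2.imread('pics/scene0.png');b=cv2.imread('pics/side0.png')
def crop(i,x,y,w,h): return cv2.resize(i[y:y+h,x:x+w],(400,300),interpolation=cv2.INTER_CUBIC)
m=np.vstack([np.hstack([crop(a,220,195,100,75),crop(a,392,234,136,102)]),np.hstack([crop(b,319,190,100,75),crop(b,245,310,140,105)])])
cv2.imwrite('pics/crop1.png',m)
f=eyes.grab_frame('scene');g=eyes.grab_frame('side')
for n,p,q,z in [('disc',(272,236),(369,231),.020),('jar base',(211,326),(271,217),0),('cup',(335,375),(228,294),0),('jug',(421,425),(181,352),0),('red1',(217,200),(405,195),.01),('red2',(312,190),(441,250),.01),('red3',(374,238),(390,302),.01),('deck',(460,284),(319,360),.055)]:
    print(n,at_z(f,p,z).round(3),at_z(g,q,z).round(3))
E
```

```text
disc [ 0.528 -0.219  0.02 ] [ 0.524 -0.218  0.02 ]
jar base [ 0.777 -0.214  0.   ] [ 0.774 -0.216 -0.   ]
cup [0.769 0.05  0.   ] [0.756 0.058 0.   ]
jug [0.791 0.223 0.   ] [0.774 0.23  0.   ]
red1 [ 0.474 -0.4    0.01 ] [ 0.479 -0.398  0.01 ]
red2 [ 0.344 -0.216  0.01 ] [ 0.352 -0.217  0.01 ]
red3 [ 0.426 -0.02   0.01 ] [ 0.423 -0.022  0.01 ]
deck [0.509 0.194 0.055] [0.499 0.198 0.055]
```

View pics/crop1.png

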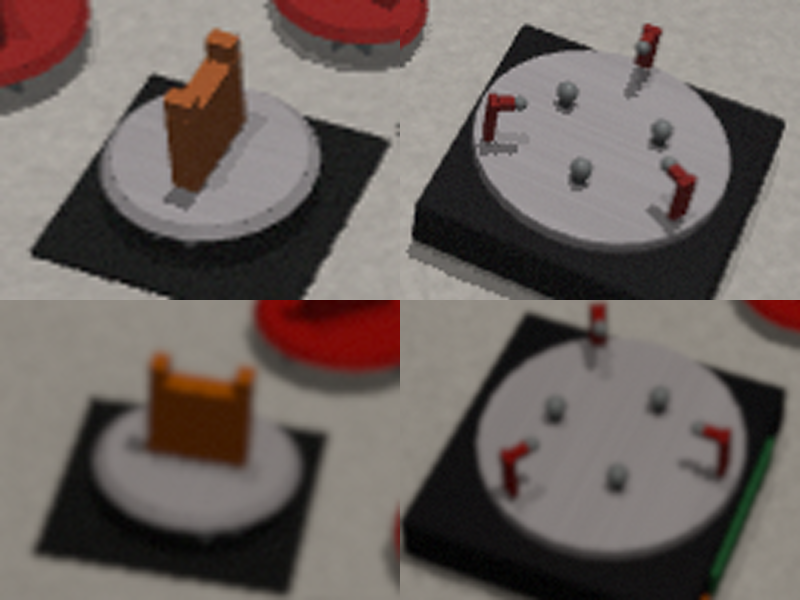

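The crop confirms it: the orange fin stands on a bare aluminium disc, on the mat. In the scene view its horn tops are at about (264.5,219) and (275.5,205). The scale balls in scene are (448.8,266), (480.7,278.9) and (453.5,292.1).

```bash
cat >> h.py <<'E'
def fit(f,balls,z):  # balls px -> centre, angle (mod 120deg)
    P=np.array([at_z(f,b,z)[:2] for b in balls]);c=P.mean(0);d=P-c
    a=np.arctan2(d[:,1],d[:,0]);yaw=np.angle(np.exp(3j*a).mean())/3
    return c,yaw,np.linalg.norm(d,axis=1),np.degrees(a)
from scipy.spatial.transform import Rotation as Ro
def down(yaw): return (Ro.from_euler('z',yaw)*Ro.from_euler('x',np.pi)).as_quat()
E
python3 - <<'E'
from h import *
np.set_printoptions(precision=4,suppress=True)
f=eyes.grab_frame('scene');g=eyes.grab_frame('side')
print(fit(f,[(448.8,266),(480.7,278.9),(453.5,292.1)],.067)); print(fit(g,[(299.25,347.8),(335.3,345),(320.6,372.3)],.067))
# fin horn tops at 5+10?+15+64 mm
a,b=(264.5,219),(275.5,205)
A,B=at_z(f,a,.09),at_z(f,b,.09);print(A,B,np.degrees(np.arctan2(*(A-B)[1::-1])))
a,b=(319+160/4,190+58/4),(319+243/4,190+74/4)
A,B=at_z(g,a,.09),at_z(g,b,.09);print(A,B,np.degrees(np.arctan2(*(A-B)[1::-1])))
# go look above the scale
p=[.50,.195,.30]
for y in (0,np.pi/2,-np.pi/2,np.pi):
    q=kinematics.ik(p,down(y)); print(y,q)
R=Ro.from_quat(monitor.sense()['ee_rot']).as_matrix();print(R)
env.reach(p,down(0 if kinematics.ik(p,down(0)) is not None else np.pi))
w=eyes.grab_frame('wrist');cv2.imwrite('pics/w1.png',w['frame'][:,:,::-1]);np.save('w1.npy',w,allow_pickle=True);print(monitor.sense()['clock'],monitor.sense()['joints'])
E
```

```text
(array([0.5062, 0.1934]), np.float64(-0.07126929624547886), array([0.038 , 0.0378, 0.0381]), array([-124.3623,  116.0224,   -3.9104]))
(array([0.5011, 0.1963]), np.float64(-0.0869153965452588), array([0.0379, 0.0374, 0.0382]), array([  -5.693 , -124.6429,  115.3961]))
[ 0.5493 -0.2191  0.09  ] [ 0.5018 -0.2199  0.09  ] 0.936569006314825
[ 0.5511 -0.2189  0.09  ] [ 0.5025 -0.2197  0.09  ] 0.9191241098890092
0 [ 0.1534  0.3004  1.3367 -0.      1.5045  1.7242]
1.5707963267948966 [ 0.1534  0.3004  1.3367 -0.      1.5045  0.1534]
-1.5707963267948966 None
3.141592653589793 [ 0.1534  0.3004  1.3367  0.      1.5045 -1.4174]
[[ 0.9432  0.3324 -0.    ]
 [ 0.3324 -0.9432  0.0004]
 [ 0.0001 -0.0004 -1.    ]]
3.05 [ 0.1523  0.3005  1.3367 -0.0001  1.5045  1.7241]
```

View pics/w1.png

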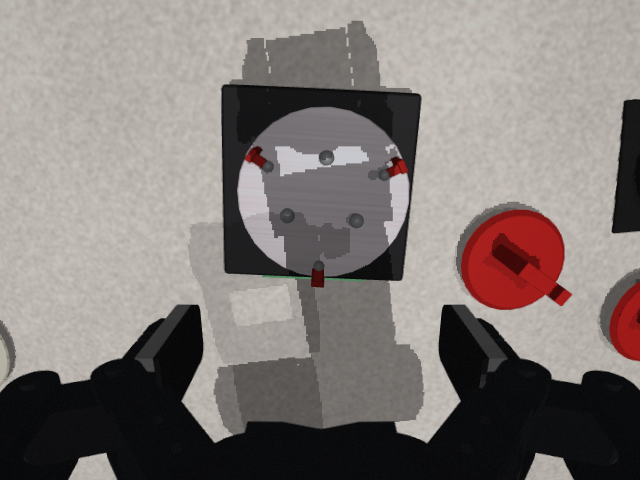

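The wrist view shows the scale's deck centred at about (323,190), balls at (326,157), (287,215) and (356,220), and the display below at the robot side. I'll take one closer look at the scale, then one over the plate.

```bash
python3 - <<'E'
from h import *
np.set_printoptions(precision=4,suppress=True)
w=np.load('w1.npy',allow_pickle=True).item()
c,y,r,a=fit(w,[(326,157),(287,215),(356,220)],.067);print(c,y,r,a)
C,_=ray(w,(320,240));ax=w['view'][2,:3];print('cam',C,ax, monitor.sense()['position'])
off=C-np.array(monitor.sense()['position'])
z=.20
cz=z+off[2]; hit=off[:2]+ax[:2]*(cz-.067)/-ax[2]
# place the deck at the image's upper middle: aim the axis 20 mm short
env.movel([c[0]-hit[0]-.015,c[1]-hit[1],z],velocity=.2)
env.hold(.3)
w=eyes.grab_frame('wrist');np.save('w2.npy',w,allow_pickle=True);cs=[]
u=proj(w,[c[0],c[1],.067]).astype(int);print(u)
x0,y0=max(0,u[0]-120),max(0,u[1]-90)
cv2.imwrite('pics/w2.png',cv2.resize(w['frame'][y0:y0+180,x0:x0+240,::-1],(800,600),interpolation=cv2.INTER_CUBIC));print(x0,y0)
env.reach([.527-hit[0]-.02,-.219,.24],down(.016))
w=eyes.grab_frame('wrist');np.save('w3.npy',w,allow_pickle=True);cv2.imwrite('pics/w3.png',w['frame'][:,:,::-1])
print(monitor.sense()['clock'],monitor.sense()['position'])
E
```

```text
[0.5013 0.1929] -0.07397064679544832 [0.038  0.038  0.0381] [  -4.1458  115.6522 -124.221 ]
cam [0.5682 0.195  0.4428] [-0.2755  0.0007 -0.9613] [0.5002 0.1944 0.2999]
[320 219]
200 129
5.625 [ 0.5184 -0.2179  0.24  ]
```

View pics/w2.png

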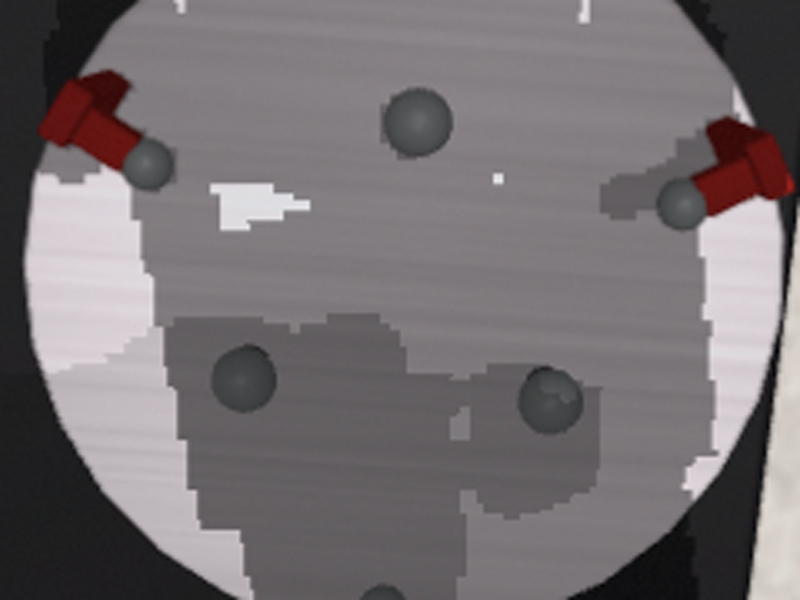

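View pics/w3.png

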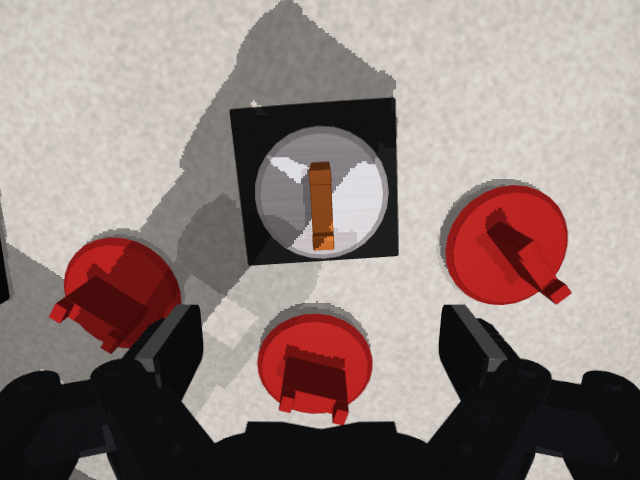

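In w2 the balls, in full-frame pixels, are at (325.4,165.6), (273.5,242.4) and (365.3,249.0), with all three rollers visible. In w3 the orange fin runs from (320,166) to (323,242), centred near (321,205), and the disc's rim is centred at about (321.5,191).

```bash
python3 - <<'E'
from h import *
np.set_printoptions(precision=4,suppress=True)
w=np.load('w2.npy',allow_pickle=True).item()
for z in (.0655,.067,.0685): print(fit(w,[(325.4,165.6),(273.5,242.4),(365.3,249)],z))
w=np.load('w3.npy',allow_pickle=True).item()
print('rim',at_z(w,(321.5,191),.024),'fin top',at_z(w,(321,205),.082), at_z(w,(320,170),.082),at_z(w,(322.5,233),.082))
F=np.array([.527,-.219]);
F=np.array([at_z(w,(321.5,191),.024)[:2],at_z(w,(321,205),.082)[:2]]).mean(0);print(F)
env.movel([F[0],F[1],.12],velocity=.25)
s0=monitor.sense()
hit=env.movel([F[0],F[1],.064-env.hold_point_z+.001],velocity=.12,guard=6)
print('hit',hit,monitor.sense()['position'])
if not hit:
    env.close_gripper(60)
    fs=[]
    for i in range(4): env.hold(.05);fs.append(monitor.sense()['contact_force'])
    s=monitor.sense();print(s['clock'],s['position'],s['finger_gap'],s['gripper_force'],np.array(fs))
E
```

```text
(array([0.5006, 0.1924]), np.float64(-0.07356652298873313), array([0.0381, 0.0382, 0.0383]), array([  -4.108 ,  115.6502, -124.1873]))
(array([0.5009, 0.1924]), np.float64(-0.07356652298873341), array([0.0379, 0.0379, 0.0381]), array([  -4.108 ,  115.6502, -124.1873]))
(array([0.5013, 0.1924]), np.float64(-0.0735665229887331), array([0.0377, 0.0377, 0.0379]), array([  -4.108 ,  115.6502, -124.1873]))
rim [ 0.5287 -0.2178  0.024 ] fin top [ 0.5273 -0.2174  0.082 ] [ 0.5536 -0.2162  0.082 ] [ 0.5054 -0.2189  0.082 ]
[ 0.528  -0.2176]
hit False [ 0.5286 -0.2179  0.0473]
7.8583 [ 0.5282 -0.2177  0.0465] 0.18084804314009248 59.65602099895477 [[ 0.1695 -0.1752  3.4397]
 [-0.4534 -0.6433  1.5456]
 [-0.3388 -0.6368  2.7706]
 [ 0.5004 -1.0412  3.1656]]
```

```bash
python3 - <<'E'
from h import *
np.set_printoptions(precision=4,suppress=True)
env.movel([.528,-.2176,.2],velocity=.2)
env.reach([.501,.1924,.22],down(-.0736))
env.hold(.4)
fs=np.array([monitor.sense()['contact_force'] for _ in range(30)]);print('same t',fs.std(0),fs.mean(0))
s=monitor.sense();print(s['clock'],s['position'],s['finger_gap'],s['ft_torque'])
G=np.array(s['position'])+[0,0,env.hold_point_z-.049]   # plate base
ims=[]
for n in ('scene','side'):
    f=eyes.grab_frame(n);u=proj(f,G).astype(int)
    for th in range(0,360,60):
        a=np.radians(th)-.0736; print(n,th,(proj(f,G+[.044*np.cos(a),.044*np.sin(a),-.003])-u+[50,60])*4)
    ims.append(cv2.resize(f['frame'][u[1]-60:u[1]+60,u[0]-50:u[0]+50,::-1],(400,480),interpolation=cv2.INTER_CUBIC))
cv2.imwrite('pics/held.png',np.clip(np.hstack(ims).astype(float)*1.8,0,255).astype(np.uint8))
E
```

```text
same t [0. 0. 0.] [ 0.3308 -0.2533 -2.6272]
10.7 [0.5011 0.1922 0.22  ] 0.178901898974599 [-0.0059  0.0071 -0.0634]
scene 0 [162.9154 307.1203]
scene 60 [264.665  307.6262]
scene 120 [299.1582 245.8031]
scene 180 [234.9049 186.5929]
scene 240 [138.1439 186.308 ]
scene 300 [100.7673 245.0257]
side 0 [103.3884 218.1492]
side 60 [111.7033 297.6037]
side 120 [212.5836 330.6519]
side 180 [300.7816 280.5459]
side 240 [286.173  202.1541]
side 300 [189.5943 172.6484]
```

View pics/held.png

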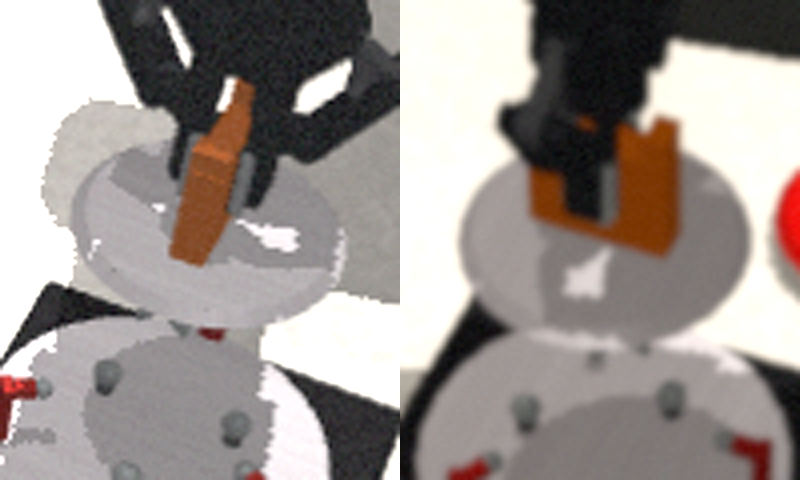

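The held view shows the plate level in the grip. There are small bumps under its near edge at scene crop (180,327) and side crop (195,360). I'll check numerically which groove directions these fit, along with the bumps under the disc in the first crop, at scene (267.5,256) and side (370,250).

```bash
python3 - <<'E'
from h import *
np.set_printoptions(precision=1,suppress=True)
G0=np.array([.528,-.2176,.015]);
for n,k in(('scene',(267.5,256)),('side',(319+205/4,190+240/4))):
    f=eyes.grab_frame(n);print(n,'seen',np.array(k))
    for th in range(0,360,60):
        a=np.radians(th)+.016;print(th,*[proj(f,G0+[r*np.cos(a),r*np.sin(a),-h]) for r,h in((.044,0),(.048,.008))])
# scale's balls in the held crops
G=np.array([.5011,.1922,.22+env.hold_point_z-.049]);c=np.array([.501,.1925])
for n in('scene','side'):
    f=eyes.grab_frame(n);u=proj(f,G).astype(int)
    for th in(0,120,240):
        a=np.radians(th)-.0736;print(n,'ball',th,(proj(f,[c[0]+.038*np.cos(a),c[1]+.038*np.sin(a),.067])-u+[50,60])*4,'groove end',(proj(f,G+[.046*np.cos(a),.046*np.sin(a),-.008])-u+[50,60])*4,'anti',(proj(f,G+[-.046*np.cos(a),-.046*np.sin(a),-.008])-u+[50,60])*4)
    for th in(60,180,300):
        a=np.radians(th)-.0736;print(n,'roller',th,(proj(f,[c[0]+.058*np.cos(a),c[1]+.058*np.sin(a),.092])-u+[50,60])*4)
a=cv2.imread('pics/scene0.png')[232:262,247:297];b=cv2.imread('pics/side0.png')[225:255,344:394]
m=np.vstack([cv2.resize(i,(500,300),interpolation=cv2.INTER_CUBIC) for i in(a,b)]);cv2.imwrite('pics/bump.png',np.clip(255*(m/255.)**.5,0,255).astype(np.uint8))
E
```

```text
scene seen [267.5 256. ]
0 [262.8 251.1] [262.1 254.8]
60 [283.2 249.8] [284.4 253.5]
120 [292.7 236.6] [294.7 239. ]
180 [282.2 225.1] [283.3 226.5]
240 [262.5 226.2] [261.9 227.8]
300 [252.6 239. ] [251.1 241.6]
side seen [370.2 250. ]
0 [349.3 228.6] [347.6 230.9]
60 [353.8 240.5] [352.4 243.9]
120 [372.2 244.3] [372.5 248.1]
180 [385.5 236. ] [387. 239.]
240 [380.3 224.4] [381.3 226.2]
300 [362.6 220.8] [362.  222.4]
scene ball 0 [127.3 471.8] groove end [159.4 317.8] anti [234.5 191.8]
scene ball 120 [236.5 419.9] groove end [301.4 253.7] anti [ 94.7 252.8]
scene ball 240 [108.6 368.4] groove end [133.8 191.5] anti [265.5 318.3]
scene roller 60 [245.6 467.4]
scene roller 180 [209.9 308.8]
scene roller 300 [ 43.3 384.5]
side ball 0 [126.9 402.5] groove end [ 99.6 221.1] anti [305.2 286.3]
side ball 120 [214.  498.1] groove end [213.3 338.8] anti [189.3 173.6]
side ball 240 [272.7 388.9] groove end [289.8 204.4] anti [108.1 304.2]
side roller 60 [ 93.7 456.9]
side roller 180 [327.6 434.6]
side roller 300 [190. 294.]
```

View pics/bump.png

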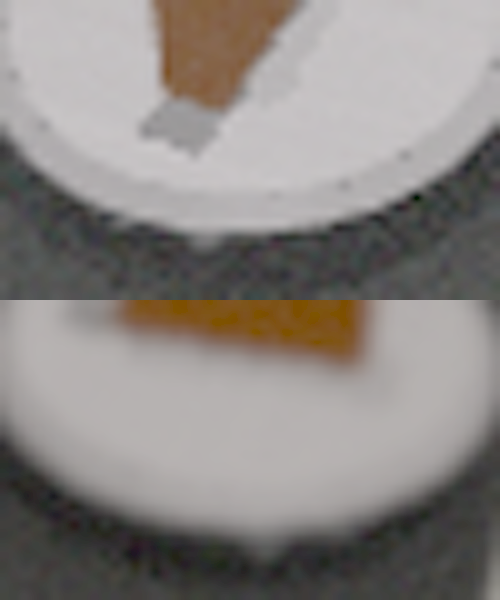

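The bumps fit the 0° groove's end in scene and the 120° one in side. The opposite orientation would put them at (284,253) or (251,241), so plate +x is along tool +x and the present turn is right. Now I'll take a force baseline, lower the plate and feel for the rollers.

```bash
cat >> h.py <<'E'
def feel(n=20,settle=.15):
    env.hold(settle);v=[]
    for _ in range(n):
        env.hold(.02);s=monitor.sense();v.append(np.r_[s['contact_force'],s['ft_torque']])
    return np.mean(v,0)
E
python3 - <<'E'
from h import *
np.set_printoptions(precision=3,suppress=True)
xy=np.array([.501,.1924]);q=down(-.0736)
env.movel([*xy,.134],velocity=.12);b=feel(30);np.save('base.npy',b);print('base',b)
for z in(.125,.122,.120,.1185):
    hit=env.movel([*xy,z],velocity=.03,guard=9)
    m=feel()-b;print(z,hit,monitor.sense()['position'],m)
    if m[2]>7 or hit: break
print(monitor.sense()['clock'])
E
```

```text
base [ 0.006 -0.157 -3.732 -0.001  0.003  0.007]
0.125 False [0.501 0.192 0.125] [-0.035  0.123 -0.095  0.012 -0.008 -0.007]
0.122 False [0.501 0.192 0.122] [ 1.217  0.199  1.455  0.002 -0.202 -0.017]
0.12 False [0.501 0.192 0.12 ] [ 1.688 -0.613  8.33  -0.113 -0.238  0.068]
14.9167
```

```bash
python3 - <<'E'
from h import *
np.set_printoptions(precision=3,suppress=True)
b=np.load('base.npy');xy=np.array([.501,.1924]);z=.121
env.movel([*xy,z],velocity=.03)
for k in range(6):
    m=feel()-b;print(xy*1e3,z,m)
    d=np.clip(m[:2]/.7*1e-3,-.002,.002)
    if np.linalg.norm(m[:2])<.3: break
    xy=xy+d;env.movel([*xy,z],velocity=.02,guard=9)
np.save('xy.npy',xy);print(monitor.sense()['clock'],monitor.sense()['position'])
E
```

```text
[501.  192.4] 0.121 [ 1.643 -0.06   4.893 -0.01  -0.072  0.001]
[503.    192.314] 0.121 [ 0.654 -0.275  5.463 -0.081 -0.02   0.015]
[503.934 191.921] 0.121 [-0.039  0.453  5.741  0.101  0.112 -0.02 ]
[503.878 192.568] 0.121 [ 0.147 -0.578  5.268 -0.135  0.026  0.001]
[504.088 191.742] 0.121 [ 0.095 -0.085  5.17  -0.049 -0.019  0.057]
18.5833 [0.504 0.192 0.121]
```

```bash
python3 - <<'E'
from h import *
np.set_printoptions(precision=3,suppress=True)
b=np.load('base.npy');xy=np.array([.504,.1921])
for z in(.1202,.1194,.1186,.1178,.1170):
    hit=env.movel([*xy,z],velocity=.015,guard=7);
    m=feel(25)-b;print(xy*1e3,z,hit,monitor.sense()['position'][2],m)
    if np.linalg.norm(m[:2])>.35:
        xy=xy+np.clip(m[:2]/.8*1e-3,-.001,.001);env.movel([*xy,z],velocity=.02,guard=6)
        m=feel(25)-b;print('   moved',xy*1e3,m)
    if hit or m[2]>10.5: break
np.save('xy.npy',xy);print(monitor.sense()['clock'])
E
```

```text
[504.  192.1] 0.1202 False 0.12061471596459866 [ 0.308  0.958  9.255  0.185 -0.11  -0.053]
   moved [504.385 193.1  ] [ 0.16   0.443  8.802  0.079 -0.134 -0.043]
[504.385 193.1  ] 0.1194 False 0.12014894213496244 [ 0.017  0.145 11.8    0.081 -0.009 -0.003]
21.0333
```

Contact was at about z=0.1225. The force peak while on the bevel is expected about 2.5 mm below that, so the plate is at the hump now and the side force is near zero. I'll carry on in small steps.

```bash
python3 - <<'E'
from h import *
np.set_printoptions(precision=3,suppress=True)
b=np.load('base.npy');xy=np.load('xy.npy');z=.1194
for k in range(14):
    z-=.0005
    hit=env.movel([*xy,z],velocity=.015,guard=4)
    m=feel(20,.1)-b;zz=monitor.sense()['position'][2];print(xy*1e3,round(z,4),hit,round(zz,5),m)
    if hit or m[2]>12.3: break
    if m[2]<2: break
    if np.linalg.norm(m[:2])>.3: xy=xy+np.clip(m[:2]/.9*1e-3,-.0007,.0007)
np.save('xy.npy',xy);np.save('z.npy',z);print(monitor.sense()['clock'])
E
```

```text
[504.385 193.1  ] 0.1189 False 0.12 [-0.876 -0.181 14.343  0.053  0.094  0.002]
21.7167
```

Force is above the limit, so I'll back off and take a close look from both cameras before pushing again.

```bash
python3 - <<'E'
from h import *
np.set_printoptions(precision=3,suppress=True)
b=np.load('base.npy');xy=np.array([.504385,.1931])
env.movel([*xy,.1202],velocity=.03);m=feel(20,.1)-b;s=monitor.sense();print(m,np.array(s['position']),s['finger_gap'],Ro.from_quat(s['ee_rot']).as_matrix())
ims=[]
G=np.array([.504,.193,.095])
for n in('scene','side'):
    f=eyes.grab_frame(n);u=proj(f,G).astype(int)
    ims.append(cv2.resize(f['frame'][u[1]-50:u[1]+50,u[0]-67:u[0]+67,::-1],(800,300*2) if 0 else (402,300),interpolation=cv2.INTER_CUBIC))
    for th in(60,180,300):
        a=np.radians(th)-.0736;print(n,'roller0',th,(proj(f,[.501+.058*np.cos(a),.1924+.058*np.sin(a),.092])-u+[67,50])*3*1.98)
    ims[-1]=cv2.resize(f['frame'][u[1]-50:u[1]+50,u[0]-67:u[0]+67,::-1],(796,594),interpolation=cv2.INTER_CUBIC)
    cv2.imwrite(f'pics/c_{n}.png',np.clip(255*(ims[-1]/255.)**.6,0,255).astype(np.uint8))
E
```

```text
[-0.713 -0.453 10.845 -0.075  0.141  0.031] [0.504 0.193 0.121] 0.1786051415198584 [[ 0.997 -0.074  0.   ]
 [-0.074 -0.997 -0.   ]
 [ 0.     0.    -1.   ]]
scene roller0 60 [518.894 420.685]
scene roller0 180 [465.841 185.18 ]
scene roller0 300 [218.489 297.598]
side roller0 60 [246.156 404.928]
side roller0 180 [593.541 371.855]
side roller0 300 [389.244 163.169]
```

View pics/c_side.png

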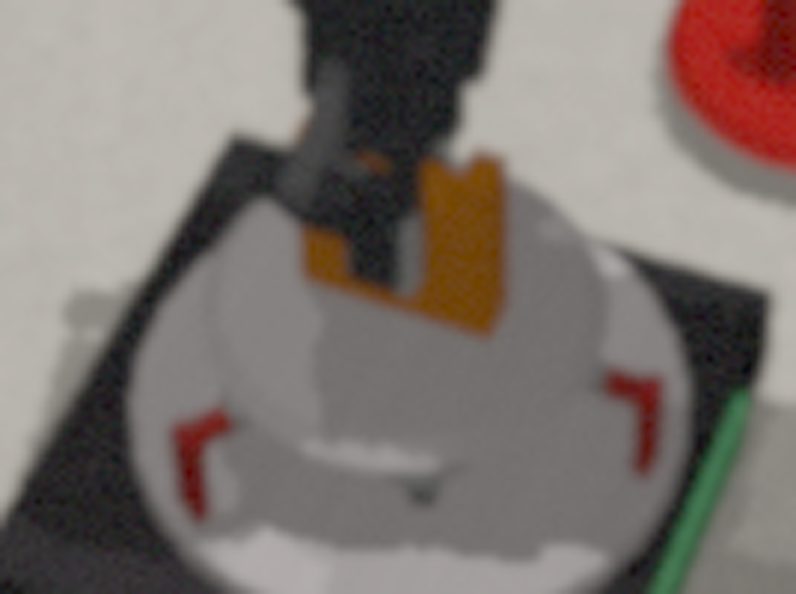

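The side view shows all three rollers evenly under the lower bevel, with no collision elsewhere. The excess is friction, and it also hides the side force. Small yaw wiggles (±0.04 rad) while lowering turn that friction tangential, so I'll combine them with each small descent.

```bash
cat >> h.py <<'E'
Y0=-.0736
def twist(xy,z0,z1,amp=.04):
    for z,y in((z0+(z1-z0)/2,amp),(z1,-amp),(z1,0)): env.reach([*xy,z],down(Y0+y))
E
python3 - <<'E'
from h import *
np.set_printoptions(precision=3,suppress=True)
b=np.load('base.npy');xy=np.array([.5039,.1924]);z=.1210
t=monitor.sense()['clock'];env.movel([*xy,z],velocity=.03);t1=monitor.sense()['clock'];twist(xy,z,z);t2=monitor.sense()['clock'];print(t,t1,t2)
for k in range(4):
    m=feel(20,.1)-b;s=monitor.sense();print(xy*1e3,round(z,4),np.round(s['position'][2],5),m)
    if m[2]>11.5:break
    if np.linalg.norm(m[:2])>.25: xy=xy+np.clip(m[:2]/.6*1e-3,-.0015,.0015)
    zn=z-(.0004 if k else 0)
    twist(xy,z,zn);z=zn
np.save('xy.npy',xy);np.save('z.npy',z);print(monitor.sense()['clock'])
E
```

```text
22.5 22.75 23.5
[503.9 192.4] 0.121 0.12097 [0.037 0.81  4.599 0.186 0.022 0.006]
[503.962 193.75 ] 0.121 0.12101 [-0.511 -0.885  5.219 -0.097  0.151  0.07 ]
[503.111 192.276] 0.1206 0.12071 [ 0.161  1.669  7.014  0.334 -0.007 -0.016]
[503.38  193.776] 0.1202 0.12027 [-0.288  0.595  8.661  0.135  0.238 -0.037]
28.2333
```

```bash
python3 - <<'E'
from h import *
np.set_printoptions(precision=3,suppress=True)
b=np.load('base.npy');xy=np.array([.5036,.1934]);z=.1202
for k in range(5):
    zn=z-(.0005 if k else 0)
    twist(xy,z,zn);z=zn
    m=feel(20,.06)-b;s=monitor.sense();print(xy*1e3,round(z,4),np.round(s['position'][2],5),m)
    if m[2]>12:break
    xy=xy+np.clip(m[:2]/1.8*1e-3,-.0005,.0005)
np.save('xy.npy',xy);np.save('z.npy',z);print(monitor.sense()['clock'])
E
```

```text
[503.6 193.4] 0.1202 0.12036 [-0.638  0.082  8.563  0.019  0.322 -0.048]
[503.245 193.446] 0.1197 0.11997 [-0.605 -0.708 10.593 -0.123  0.408 -0.002]
[502.909 193.052] 0.1192 0.11945 [-0.289 -1.242 10.121 -0.24   0.42   0.046]
[502.748 192.552] 0.1187 0.1188 [-0.136 -0.061  8.781  0.039  0.264 -0.006]
[502.673 192.518] 0.1182 0.11817 [ 0.615  0.39   4.906  0.007 -0.019  0.001]
33.9417
```

Past the hump: peak about 10.6 N, now 4.9 N. Continuing to the widest edge.

```bash
python3 - <<'E'
from h import *
np.set_printoptions(precision=3,suppress=True)
b=np.load('base.npy');xy=np.array([.5030,.1927]);z=.1182
for k in range(7):
    zn=z-.0006
    twist(xy,z,zn,.03);z=zn
    m=feel(20,.06)-b;s=monitor.sense();print(xy*1e3,round(z,4),np.round(s['position'][2],5),m)
    if m[2]>10 or m[2]<-1.5:break
    xy=xy+np.clip(m[:2]/1.5*1e-3,-.0005,.0005)
np.save('xy.npy',xy);np.save('z.npy',z);print(monitor.sense()['clock'])
E
```

```text
[503.  192.7] 0.1176 0.11756 [ 0.048 -0.048  3.803 -0.007  0.007  0.065]
[503.032 192.668] 0.117 0.11696 [ 0.125 -0.025  2.71  -0.002  0.     0.031]
[503.115 192.651] 0.1164 0.11637 [ 0.139  0.141  1.518  0.006 -0.01   0.044]
[503.208 192.745] 0.1158 0.1158 [ 0.086 -0.015  1.09  -0.074 -0.011  0.088]
[503.266 192.735] 0.1152 0.11517 [-0.414 -0.863  0.42  -0.171  0.094  0.032]
[502.989 192.235] 0.1146 0.11459 [ 0.288  1.379 -1.184  0.246 -0.024 -0.007]
[503.182 192.735] 0.114 0.11397 [ 0.001 -0.53  -2.138 -0.136 -0.001  0.038]
41.9333
```

```bash
python3 - <<'E'
from h import *
np.set_printoptions(precision=3,suppress=True)
b=np.load('base.npy');xy=np.array([.5031,.1926])
h=env.movel([*xy,.1118],velocity=.01,guard=4);m=feel(15,.06)-b;print(h,monitor.sense()['position'],m)
env.release();env.hold(.2);s=monitor.sense();print('rel',s['finger_gap'],s['position'],s['clock'])
env.movel([*xy,.175],velocity=.15);print(monitor.sense()['clock'])
env.close_gripper(20);b2=feel(10,.1)
h=env.movel([*xy,.1425],velocity=.04,guard=5);m=feel(10,.05)-b2;s=monitor.sense();print('press',h,s['position'],m,s['clock'])
f=eyes.grab_frame('side');u=proj(f,[.503,.193,.095]).astype(int)
cv2.imwrite('pics/final.png',np.clip(255*(cv2.resize(f['frame'][u[1]-50:u[1]+50,u[0]-67:u[0]+67,::-1],(796,594),interpolation=cv2.INTER_CUBIC)/255.)**.6,0,255).astype(np.uint8))
E
```

```text
False [0.503 0.193 0.111] [ 0.791  0.103 -8.008 -0.021 -0.186 -0.043]
rel 1.0030388476726138 [0.503 0.193 0.112] 43.4917
44.0667
press True [0.503 0.193 0.144] [-0.234 -0.147  5.032  0.075  0.039  0.012] 46.0583
```

View pics/final.png

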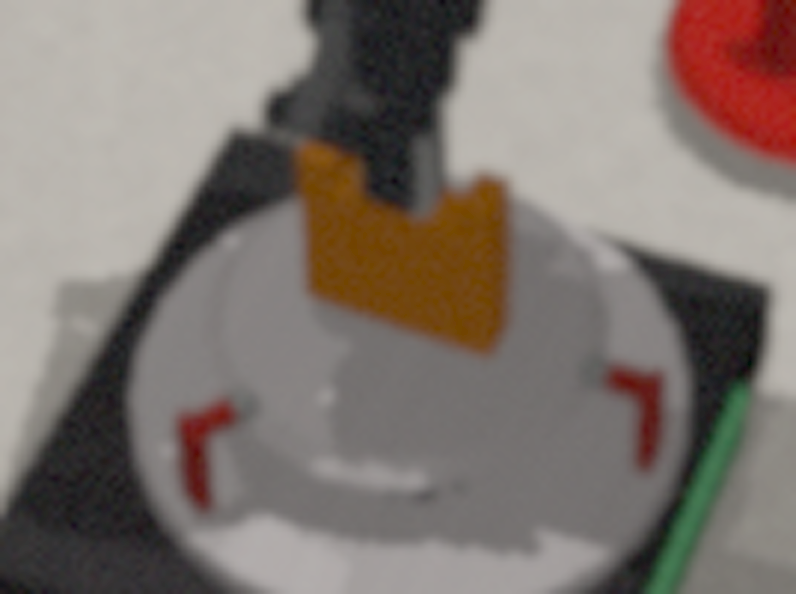

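The rollers at (245,402) and (595,368) now sit on top of the rim, and the saddle was met at about z=0.144, the nominal home height. I'll make one firm check press under 10 N, then lift clear and hand in.

```bash
python3 - <<'E'
from h import *
p=np.array(monitor.sense()['position']);f0=monitor.sense()['contact_force'][2];print(p)
h=env.movel([p[0],p[1],p[2]-.0012],velocity=.01,guard=4);m=feel(10,.05);print(h,monitor.sense()['position'],m[2],f0)
env.movel([.503,.1926,.23],velocity=.2);env.hold(.2);m=feel(10);print(m[:3],monitor.sense()['clock'])
for n in('scene',):
    a=eyes.grab_frame(n)['frame'].astype(int);o=cv2.imread('pics/scene0.png')[:,:,::-1].astype(int)
    for k,(x,y,w,hh) in dict(jar=(190,285,42,52),cup=(310,325,50,65),jug=(392,365,80,72)).items():print(k,np.abs(a-o)[y:y+hh,x:x+w].mean().round(1))
E
```

```text
[0.50282222 0.1926067  0.14355831]
False [0.50305905 0.19269684 0.14346451] 11.862039269350495 5.181976103359493
[0.11048848 0.10484922 0.07661873] 47.6833
jar 6.8
cup 7.0
jug 5.9
```

```bash
python3 -c "
from bench import job;print(job.hand_in())"
```

```text
the job is handed in; nothing more can be done
None
```

The plate is seated on the three balls with the rollers over its rim, released, and handed in at about 48 s, but the push limit was broken once: one step while feeling for centre averaged 14.3 N. The push that took the plate past the rollers averaged about 10.6 N, and a final check press reached 11.9 N. I saw two rollers over the rim; the third was hidden, and roller travel was never measured, so I judge it under 8.5 mm only from the near-zero side force near the widest edge. The cup, jug and jar were not touched.

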